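Set sprung tweezers to the gap of a setting gauge

ROBOT

A 6-joint arm with a two-finger parallel gripper is mounted at the origin on a cart in front of the work surface, level with it; the furniture and walls round the work are solid. World frame = base frame: x ahead of the robot, y to its left, z up, the work surface at z = 0. Lengths are in mm, angles in degrees, forces in N, time in s.
With the tool pointing down it reaches from about 350 to 850 mm from the base axis. Payload 8.1 kg.
Tool frame: the origin (TCP) lies between the finger pads; the fingertips stand 14 mm ahead of it and the grasp point (between the pads) lies 5 mm behind it; z points along the fingers, x is the direction in which the jaws open and shut, and the axes are right-handed (so a half turn about z gives the same grasp; the last joint's range is limited). The gripper opens to 85 mm and grips with 20 to 120 N. Pads are 22 mm wide; open, the fingers measure 114 mm over their backs; the gripper's body (76 mm by 85 mm) begins 54 mm behind the grasp point. The pads swing forward as they close: fully open they stand 13 mm farther back than shut.
Start: joints at [-76.226, 7.471, 85.268, -0, 87.261, -4.893], TCP at [192.06, -568.435, 245.292] pointing down, gripper open.
Joint ranges: [-169.43, 169.43], [-51.17, 129.36], [1.28, 143.12], [-76.62, 256.62], [0, 156.53], [-152.29, 152.29]. Speed limits (degrees/s): [136.94, 136.94, 159.86, 180, 180, 180].

INTERFACE

Orientations are given as [roll, pitch, yaw] about the fixed x, y, z axes, in that order (R = Rz(yaw) Ry(pitch) Rx(roll)).
In Python, from bench import r, vision, job gives the robot as it stands.
- The arm moves only by the tool send_rows, never from a script. Its arguments are lists of equal length, an entry for each row: "dp": the shift along the world's x, y, z in mm, a list of three; "rot": the turn, a rotation vector about the world's x, y, z in rad, a list of three. In form: {"dp": [[tx, ty, tz], ...], "rot": [[wx, wy, wz], ...]}. A call has 1 to 5 rows; each row is the pose to reach, as a shift and turn from the pose commanded when the call began; what a row does not reach only later rows make up. A row lasts 1/8 s, in which the tool goes at most 62.5 mm and 10.7 degrees, less where a joint would pass 70% of its speed; a pose out of reach is approached as far as the arm can. A call with a gripper value outside its range is refused whole. "jaw" is the finger opening in mm, from 0 to 85.4, set as the call begins (left out, the last holds). The fingers move at their own pace and stop on an object; "force" is the grip in N (left out, the last holds). Time passes only in rows, so rows that repeat a pose let the fingers close. It gives the time, the measured TCP pose, the force and the opening at its end, in the units of the state.
- r.sense(): the state, without advancing time (a new reading comes with each control period).
- vision.snapshot(name): name is "scene" or "top" or "wrist"; returns a dict with "pixels" (384x512x3 uint8, red, green, blue), "depth" (384x512 float32, mm along the optical axis (not along the pixel's ray), 0 where there is no reading), "intrinsics" (3x3 intrinsics, pixels), "world_from_camera" (4x4, takes a point from camera to world coordinates); the wrist camera has in their place "T_tool_cam" (4x4, takes a point from camera to tool coordinates, whose origin is the TCP and whose axes are the tool frame's). Camera axes: x right, y down, z forward; pixel columns grow to the right and rows downward; lengths in mm; the calibration is good to about 2 mm. A picture is of the moment at which its call begins: read the wrist's pose just before it.
- job.hand_in(): hands the job in, once; it reports no verdict.
The state is a dict: "time": time; "joint_pos": joint angles; "qd": joint speeds; "joint_efforts": joint torques, N m; "tool_pos": TCP position; "tcp_rot": TCP orientation; "ft_force": force on the tool from outside, world axes, zero at the start; "wrist_torque": the same for the moment, N m; "finger_gap": finger opening in mm.
Only numpy, scipy, OpenCV 4.12 (cv2) and the standard library are available. Lean on these libraries where they do the work, as an engineer would, in place of code of your own. Each camera call takes 0.05 s, during which the arm holds its last target.

TASK

Take the sprung steel tweezers off their rest by the two finger grips, bring them over the setting gauge, and squeeze them gently until the tips are as far apart as the gauge's two upright points (30 mm), each tip close above its own point without touching the gauge. Finish while still holding them there, with the gap steady: nothing is put down or let go. Handle them gently: no more than 20 N on either grip, never squeeze the tips closer together than 20 mm or press on the gauge, and leave the other things on the table where they are.

Things in the scene. Friction and masses are not known exactly. Their poses are not given: they have to be found in the camera images.
- tweezers: Plain steel sprung tweezers, about 80 g, 203 mm long, lying flat on the rest; two legs 5 mm thick, 14 mm tall. Origin: level with the legs' underside, between the finger grips. x runs along the straight leg to the tips (at +78 mm; bow end at -125), y from sprung to straight leg, z up. The straight leg belongs to this body, centre line at y = +26 mm. Centre of mass about 20 mm behind the grips.
- sprung_leg (a joint): Angle of the sprung leg, rad: 0 = free (tips 53 mm apart), grows as it is squeezed; 0.122 = legs parallel, tips 30 mm apart; stop at 0.26. Hinge at x = -110, y = -4 mm of the tweezers. Each grip needs about 5 N to start it moving, 9 N at 30 mm gap.
- grip_straight (a point): Middle of the outer face of the straight leg's finger grip: dark flat ribbed pad, 34 mm long, 16 mm tall; at x = 0, y = +33, z = 8 mm of the tweezers.
- grip_sprung (a point): Outermost line of the sprung leg's finger grip: dark upright round rib, radius 6 mm, 16 mm tall; this point is at half height, opposite the other grip: y = -25 mm of the tweezers when free, -11.5 at 30 mm gap. Width over both grips: 58 mm free, 44.5 mm at 30 mm tip gap; 1 mm less width closes the tips by 1.7 mm.
- tip_straight (a point): End of the straight leg's tip, which is 5 mm thick and turns down to 12.5 mm below the tweezers' origin.
- tip_sprung (a point): End of the sprung leg's tip, same shape. The tip gap is the distance from this point to tip_straight, centre to centre.
- tool_rest: Fixed rest under the tweezers: wooden board 190 x 84 x 10 mm, two upright black saddles 84 mm wide, 8 mm thick, tops 45 mm above the table, at x = -90 and +45 mm of its origin, end lips 6 mm higher. Origin on the table; the tweezers' origin starts 45 mm above it within 3 mm, axes within 0.03 rad. The finger grips are free between the saddles.
- gauge: Fixed setting gauge: grey foot 56 x 92 x 10 mm (x, y, z), column and aluminium table 40 x 70 mm, its top 44 mm above the work surface, with two dark steel cones 11 mm high standing 30 mm apart along y. Origin: on the work surface under the middle; at yaw 0 x points away from the robot.
- point_left (a point): Apex of the cone at y = +15 mm of the gauge, 55 mm above the work surface. Axes as the gauge.
- point_right (a point): Apex of the cone at y = -15 mm of the gauge, 55 mm above the work surface. Axes as the gauge. Either tip may go to either point.
- tape_roll: Bystander, leave alone: roll of packing tape, 72 mm wide, 18 mm high. Origin under its middle.
- marker_green: Bystander, leave alone: felt marker, 124 mm long. Origin under its middle.
- screwdriver: Bystander, leave alone: screwdriver, 200 mm long. Origin under its middle.
- wash_bottle: Bystander, leave alone: standing squeeze bottle, 178 mm high. Origin under its middle.
- caliper: Bystander, leave alone: caliper, 239 mm long (to its right, from y = -0.4 m on and x = 0.2 to 0.78 m, stands a fixed olive measuring fixture up to 0.37 m tall, solid: keep the arm clear of it). Origin under its middle.
- brush: Bystander, leave alone: small wooden brush, 145 mm long. Origin under its middle.

How it is judged:
By the outcome, as a careful person would: the job done as asked, in the order asked, and still so for the second after the job is handed in, while the arm keeps its last pose, push and grip.
It also fails if it takes over 45 s, if anything falls off the work surface, if the arm or the gripper's body presses on something with over 40 N, if the wrist force passes 120 N, or if a joint passes its speed limit or range.

## Working session

There is one attempt and no reset: what is moved stays moved. The work goes in short steps, Python scripts to look and compute and a tool call to move; the robot and the scene stay as the last step left them, time stands still between calls to the robot, and variables do not carry over. Pictures are saved under pics/ and viewed, and the job is handed in when it is done.

Besides the shell and the picture viewer there is one more tool, called after "Call:" as name(argument=value, ...) on one line, values as JSON. send_rows: Moves the arm, as the interface text tells. Its arguments: {"type":"object","properties":{"dp":{"type":"array"},"rot":{"type":"array"},"jaw":{"type":"number"},"force":{"type":"number"}},"required":["dp","rot"]}

```bash
ls; mkdir -p pics; python3 - <<'E'
from bench import r, vision, job
import cv2, numpy as np
print(r.sense())
for n in ["scene","top","wrist"]:
    s=vision.snapshot(n)
    np.savez(f"pics/{n}0.npz",**{k:v for k,v in s.items()})
    cv2.imwrite(f"pics/{n}0.png",s["pixels"][:,:,::-1])
    print(n,s["intrinsics"],s.get("world_from_camera",s.get("T_tool_cam")))
E
```

```text
pics
{'time': 0.0, 'joint_pos': array([-7.62255358e+01,  7.51716671e+00,  8.53289418e+01,  4.85612027e-05,
        8.72625715e+01, -4.89279156e+00]), 'qd': array([ 0.02797913,  0.05509825, -0.09481999, -0.11369331,  0.01924376,
        0.07938351]), 'joint_efforts': array([-5.43915721e-04, -5.69400537e+01, -5.00543725e+01, -1.97142240e-04,
        1.50649360e-02, -4.78407372e-06]), 'tool_pos': array([ 191.94057945, -567.91187066,  244.22619326]), 'tcp_rot': array([-1.79990682e+02,  1.08279918e-01, -7.13327378e+01]), 'ft_force': array([-0.50186133,  0.18408487,  0.5330456 ]), 'wrist_torque': array([-0.0023559 , -0.05259747,  0.00754515]), 'finger_gap': 85.3399387620181}
scene [[479.92289848   0.         252.78047439]
 [  0.         479.92289848 194.04025741]
 [  0.           0.           1.        ]] [[-6.93867817e-01 -4.52936714e-01  5.59817636e-01 -1.32346036e+02]
 [-7.19925666e-01  4.53550661e-01 -5.25355912e-01  6.72449153e+02]
 [-1.59526781e-02 -7.67554644e-01 -6.40784972e-01  8.72645730e+02]
 [ 0.00000000e+00  0.00000000e+00  0.00000000e+00  1.00000000e+00]]
top [[391.10021757   0.         256.44234192]
 [  0.         391.10021757 194.11864236]
 [  0.           0.           1.        ]] [[ 2.07309892e-02 -9.91511641e-01  1.28354555e-01  4.05847571e+02]
 [-9.99757637e-01 -2.15102581e-02 -4.68784715e-03  1.85443456e+01]
 [ 7.40899464e-03 -1.28226263e-01 -9.91717264e-01  1.28420243e+03]
 [ 0.00000000e+00  0.00000000e+00  0.00000000e+00  1.00000000e+00]]
wrist [[279.39504774   0.         255.99038598]
 [  0.         279.39504774 191.90419898]
 [  0.           0.           1.        ]] [[ 9.99999877e-01 -2.95430423e-04 -3.98269501e-04 -2.04516399e-02]
 [ 3.91222308e-04  9.63539443e-01  2.67566045e-01 -6.72824061e+01]
 [ 3.04701223e-04 -2.67566168e-01  9.63539440e-01 -1.28901879e+02]
 [ 0.00000000e+00  0.00000000e+00  0.00000000e+00  1.00000000e+00]]
```

View pics/scene0.png

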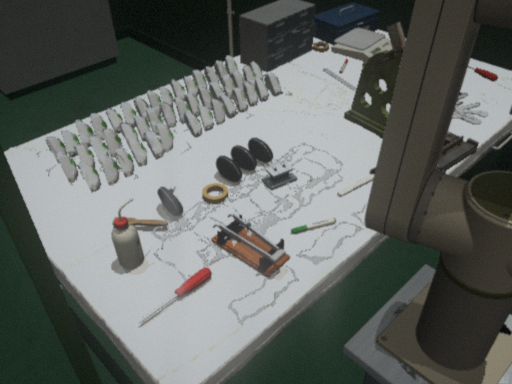

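View pics/top0.png

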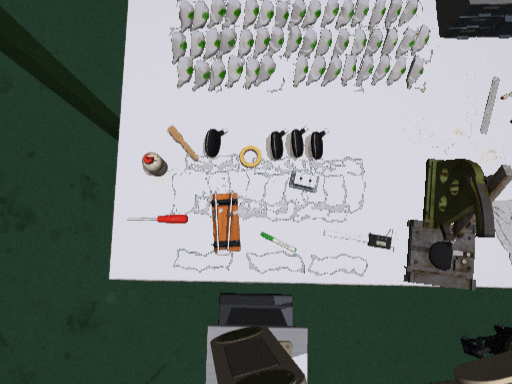

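View pics/wrist0.png

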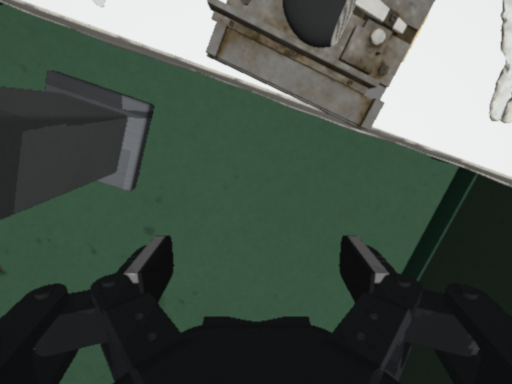

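```bash
python3 - <<'E'
import cv2, numpy as np
t=cv2.imread("pics/top0.png"); s=cv2.imread("pics/scene0.png")
a=cv2.resize(t[160:260,190:340],None,fx=5,fy=5,interpolation=cv2.INTER_CUBIC)
b=cv2.resize(s[120:280,200:345],None,fx=5,fy=3.75*1,interpolation=cv2.INTER_CUBIC)
cv2.imwrite("pics/topz.png",a);cv2.imwrite("pics/scz.png",b)
E
```

```text
(no output)
```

View pics/topz.png

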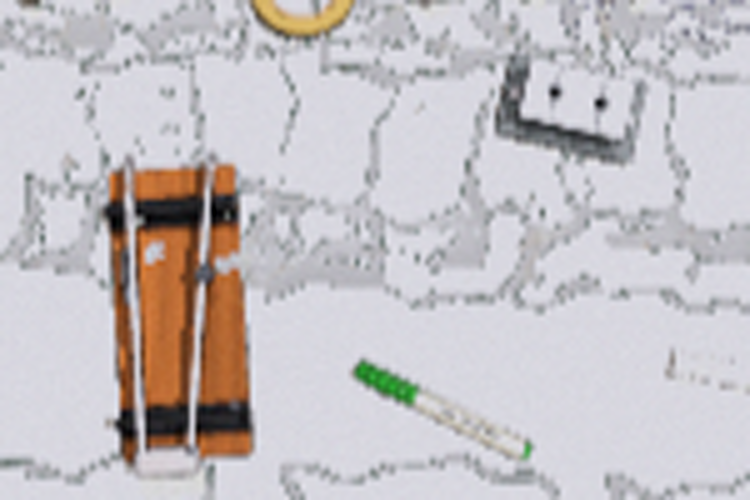

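View pics/scz.png

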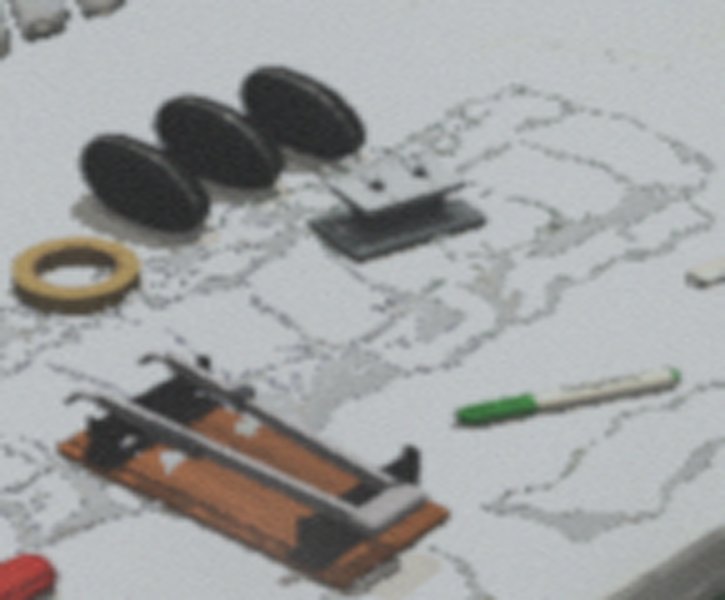

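```bash
cat > h.py <<'E'
import numpy as np, cv2
from scipy.spatial.transform import Rotation as Ro
def tool_T(st):
    T=np.eye(4);T[:3,:3]=Ro.from_euler('xyz',st['tcp_rot'],degrees=True).as_matrix();T[:3,3]=st['tool_pos'];return T
def cast(K,T,uv,z):
    uv=np.atleast_2d(np.array(uv,float))
    d=np.c_[(uv[:,0]-K[0,2])/K[0,0],(uv[:,1]-K[1,2])/K[1,1],np.ones(len(uv))]@T[:3,:3].T
    o=T[:3,3]; return o+d*((z-o[2])/d[:,2])[:,None]
def proj(K,T,P):
    P=np.atleast_2d(np.array(P,float)); c=(P-T[:3,3])@T[:3,:3]
    return np.c_[c[:,0]/c[:,2]*K[0,0]+K[0,2],c[:,1]/c[:,2]*K[1,1]+K[1,2]]
E
python3 - <<'E'
from h import *
s=np.load("pics/top0.npz");K=s["intrinsics"];T=s["world_from_camera"];im=s["pixels"]
hsv=cv2.cvtColor(im,cv2.COLOR_RGB2HSV)
m=((hsv[...,0]<18)&(hsv[...,1]>150)&(hsv[...,2]>80)).astype(np.uint8); m[:185]=0;m[260:]=0;m[:,:200]=0;m[:,250:]=0
c=np.argwhere(m)[:,::-1].astype(np.float32)
rc=cv2.minAreaRect(c);bp=cv2.boxPoints(rc);P=cast(K,T,bp,10);print(P,P.mean(0))
f=lambda u,v:(190+(u-2)/5,160+(v-2)/5)
print("tips top z59",cast(K,T,[f(128,165),f(208,165)],59))
print("bow",cast(K,T,[f(140,465),f(197,465)],59))
print("cones",cast(K,T,[f(555,93),f(600,103)],50))
print("foot near", cast(K,T,[f(500,130),f(625,160),f(515,60)],10))
print("rib",cast(K,T,[f(205,270)],61))
d=s["depth"];print(d[180:186,298:312].round(0))
E
```

```text
[[566.88207015 159.189686    10.        ]
 [572.39161093  77.75204323  10.        ]
 [388.07262003  64.4130529   10.        ]
 [382.81754361 144.3673565   10.        ]] [477.54096118 111.43053466  10.        ]
tips top z59 [[566.43107767 143.06809035  59.        ]
 [567.52796384  92.57545595  59.        ]]
bow [[379.24475344 129.22531998  59.        ]
 [379.97108315  93.94756655  59.        ]]
cones [[ 620.03131523 -127.57129317   50.        ]
 [ 614.17721654 -156.43053401   50.        ]]
foot near [[ 601.44410403  -96.17588582   10.        ]
 [ 583.27293481 -178.69771975   10.        ]
 [ 648.55061994 -105.65444845   10.        ]]
rib [[500.89667624  92.40814526  61.        ]]
[[1256. 1259. 1258. 1260. 1257. 1257. 1261. 1258. 1258. 1257. 1257. 1257.
  1249. 1254.]
 [1254. 1258. 1261. 1259. 1260. 1259. 1257. 1257. 1258. 1257. 1259. 1255.
  1258. 1255.]
 [1261. 1256. 1258. 1256. 1255. 1256. 1260. 1258. 1256. 1257. 1258. 1258.
  1260. 1256.]
 [1260. 1255. 1255. 1256. 1257. 1251. 1255. 1251. 1256. 1260. 1254. 1258.
  1258. 1260.]
 [1254. 1257. 1256. 1260. 1255. 1259. 1255. 1256. 1252. 1254. 1256. 1257.
  1258. 1253.]
 [1292. 1288. 1260. 1258. 1259. 1255. 1255. 1253. 1256. 1255. 1260. 1256.
  1258. 1252.]]
```

Call:
send_rows(dp=[[0,0,60],[0,0,120],[0,0,180],[20,40,210],[45,90,220]], rot=[[0,0,0],[0,0,0],[0,0,0],[0,0,0],[0,0,0]], jaw=85, force=20)

```text
time: 0.78
tool_pos: [237.2, -478.3, 467.5]
tcp_rot: [-180.0, -0.2, -71.4]
ft_force: [0.4, 0.4, 0.2]
finger_gap: 85.0
```

Call:
send_rows(dp=[[25,50,0],[50,100,0],[75,150,0],[100,200,0],[125,250,0]], rot=[[0,0,-0.03],[0,0,-0.06],[0,0,-0.1],[0,0,-0.12],[0,0,-0.15]])

```text
time: 1.4
tool_pos: [362.4, -226.7, 465.1]
tcp_rot: [-180.0, -0.0, -80.0]
ft_force: [1.4, -1.1, -0.0]
finger_gap: 85.3
```

Call:
send_rows(dp=[[25,50,0],[50,100,0],[75,150,0],[100,200,0],[125,250,0]], rot=[[0,0,-0.02],[0,0,-0.04],[0,0,-0.06],[0,0,-0.08],[0,0,-0.1]])

```text
time: 2.02
tool_pos: [487.5, 23.4, 465.1]
tcp_rot: [-180.0, -0.0, -85.7]
ft_force: [1.1, -1.5, 0.2]
finger_gap: 85.0
```

Call:
send_rows(dp=[[0,30,-50],[0,65,-100],[0,90,-150],[0,90,-205],[0,90,-205]], rot=[[0,0,0],[0,0,0],[0,0,0],[0,0,0],[0,0,0]])

```text
time: 2.65
tool_pos: [483.7, 111.5, 254.9]
tcp_rot: [179.4, -0.0, -85.6]
ft_force: [-1.1, -0.7, 0.5]
finger_gap: 85.1
```

```bash
cat > snap.py <<'E'
import sys
from bench import r,vision
from h import *
st=r.sense(); s=vision.snapshot("wrist"); T=tool_T(st)@s["T_tool_cam"]
n=sys.argv[1]; np.savez(f"pics/{n}.npz",pixels=s["pixels"],depth=s["depth"],K=s["intrinsics"],T=T)
cv2.imwrite(f"pics/{n}.png",cv2.resize(s["pixels"][:,:,::-1],(768,576),interpolation=cv2.INTER_CUBIC))
print(st['time'],st['tool_pos'],st['tcp_rot'],st['ft_force'],st['finger_gap'])
E
python3 snap.py w1
```

```text
2.65 [483.65523691 111.47512062 254.93196958] [ 1.79396060e+02 -3.25214154e-02 -8.56120971e+01] [-1.11677542 -0.69505522  0.4819639 ] 85.09182003296822
```

View pics/w1.png

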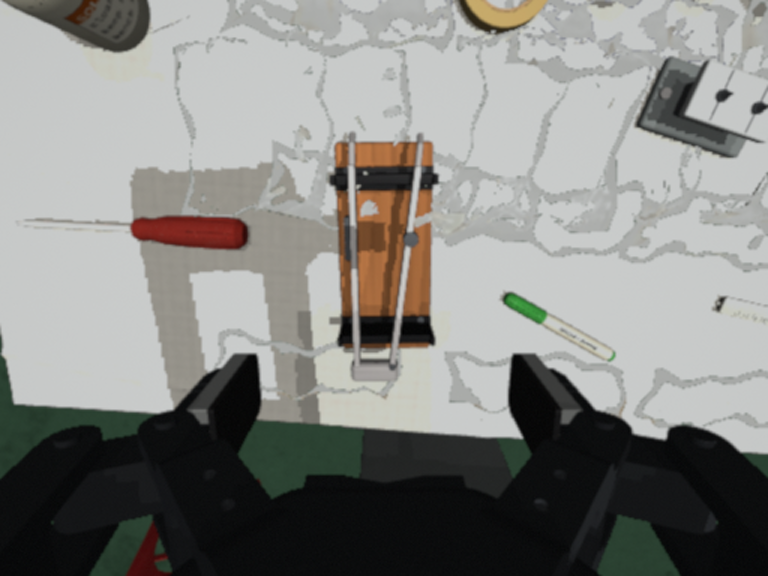

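```bash
python3 - <<'E'
import cv2,numpy as np
im=np.load("pics/w1.npz")["pixels"][:,:,::-1]
cv2.imwrite("pics/w1a.png",cv2.resize(im[80:260,210:300],None,fx=6,fy=3.3,interpolation=cv2.INTER_CUBIC)) if 0 else None
a=cv2.resize(im[80:180,210:300],None,fx=6,fy=6,interpolation=cv2.INTER_CUBIC)
b=cv2.resize(im[35:110,420:512],None,fx=6,fy=6,interpolation=cv2.INTER_CUBIC)
cv2.imwrite("pics/w1a.png",a[:600]);cv2.imwrite("pics/w1b.png",b)
E
```

```text
(no output)
```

View pics/w1a.png

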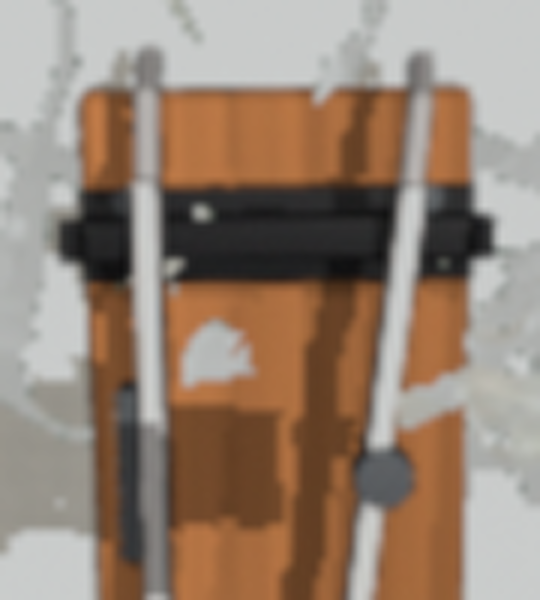

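View pics/w1b.png

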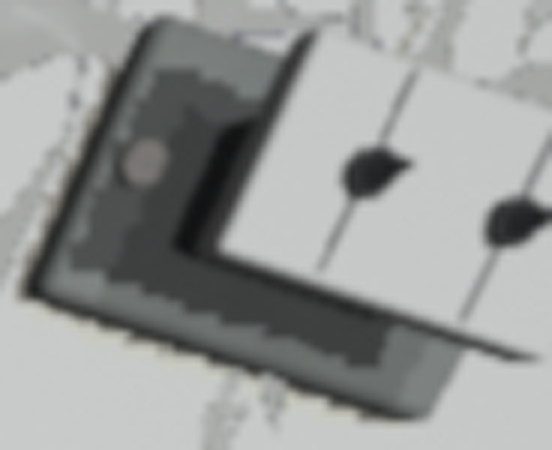

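```bash
python3 - <<'E'
from h import *
s=np.load("pics/w1.npz");K=s["K"];T=s["T"]
f=lambda x,y:(210+(x-2.5)/6,80+(y-2.5)/6)
g=lambda x,y:(420+(x-2.5)/6,35+(y-2.5)/6)
print("rib top z61",cast(K,T,[f(384,476)],61))
print("pad ends top z61 outer",cast(K,T,[f(128,384),f(135,558)],61))
print("straight leg top z59",cast(K,T,[f(145,190),f(156,560)],59))
print("tips z57",cast(K,T,[f(149,52),f(421,56)],57))
print("tip vertical z32",cast(K,T,[f(149,52),f(421,56)],34))
print("apex",cast(K,T,[g(408,163),g(550,213)],55))
print("base",cast(K,T,[g(370,172),g(512,222)],44))
E
```

```text
rib top z61 [[500.52074593  92.21007483  61.        ]]
pad ends top z61 outer [[514.37669562 142.4853923   61.        ]
 [480.68826124 139.38271576  61.        ]]
straight leg top z59 [[550.07276337 141.32829171  59.        ]
 [480.15772594 135.36956243  59.        ]]
tips z57 [[574.33400498 142.06197613  57.        ]
 [577.4363477   92.39300183  57.        ]]
tip vertical z32 [[575.90203841 143.85104794  34.        ]
 [579.2231828   90.67902587  34.        ]]
apex [[ 622.04968611 -128.3126317    55.        ]
 [ 615.87568092 -156.47769758   55.        ]]
base [[ 622.35356347 -129.95227404   44.        ]
 [ 615.94809949 -159.05109169   44.        ]]
```

Call:
send_rows(dp=[[8,1,-40],[16,2,-80],[16,2,-120],[16,2,-120],[16,2,-120]], rot=[[0,0,0.008],[0,0,0.008],[0,0,0.008],[0,0,0.008],[0,0,0.008]])

```text
time: 3.32
tool_pos: [505.3, 113.6, 144.0]
tcp_rot: [-179.7, 0.0, -85.2]
ft_force: [0.0, -0.1, 0.6]
finger_gap: 85.2
```

```bash
python3 snap.py w2
```

```text
3.325 [505.32018923 113.57658096 144.040405  ] [-1.79734905e+02  9.51249141e-03 -8.52266684e+01] [ 0.02257951 -0.10516687  0.61958536] 85.246449576449
```

View pics/w2.png

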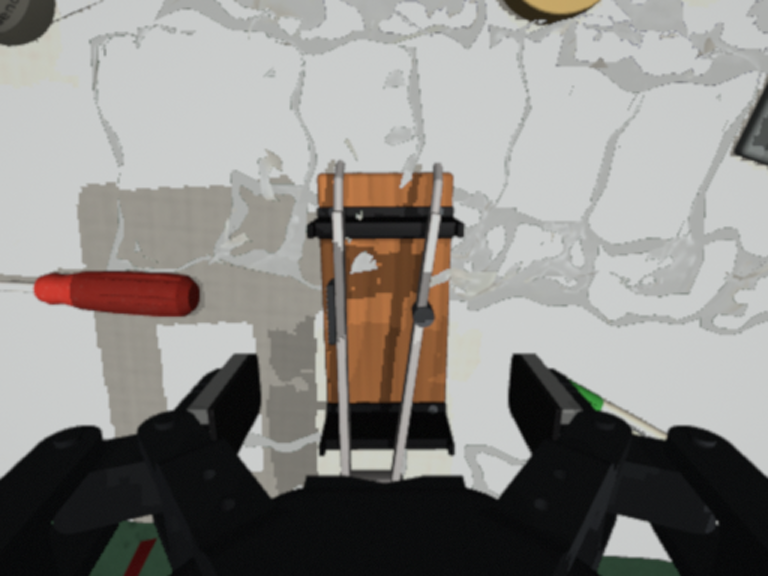

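```bash
python3 - <<'E'
import cv2,numpy as np
from bench import r
im=np.load("pics/w2.npz")["pixels"][:,:,::-1]
cv2.imwrite("pics/w2a.png",cv2.resize(im[170:260,205:305],None,fx=6,fy=6,interpolation=cv2.INTER_CUBIC))
st=r.sense();print(st['time'],st['tool_pos'],st['qd'])
E
```

```text
3.375 [505.46604774 113.6694193  144.16992142] [ 0.14766476 -0.31666946  0.39695061 -0.06733623 -0.5362423  -0.05292026]
```

View pics/w2a.png

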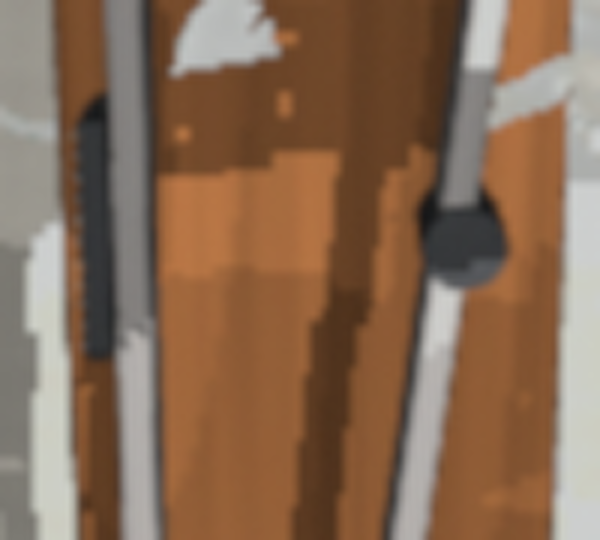

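```bash
python3 - <<'E'
from h import *
s=np.load("pics/w2.npz");K=s["K"];T=s["T"]
f=lambda x,y:(205+(x-2.5)/6,170+(y-2.5)/6)
P=cast(K,T,[f(470,245),f(506,245),f(80,122),f(86,357)],61);print(P)
L=cast(K,T,[f(127,20),f(142,520)],59);print(L,np.degrees(np.arctan2(L[0,1]-L[1,1],L[0,0]-L[1,0])))
E
```

```text
[[500.53904088  91.5247168   61.        ]
 [500.93836715  86.73017697  61.        ]
 [513.21355144 144.27350197  61.        ]
 [480.18519882 141.90018295  61.        ]]
[[526.88828537 139.06493167  59.        ]
 [455.20792073 133.03591494  59.        ]] 4.8078167967164225
```

Call:
send_rows(dp=[[-7,1,-30],[-7,1,-60],[-7,1,-85],[-7,1,-97],[-7,1,-97]], rot=[[0,0,0],[0,0,0],[0,0,0],[0,0,0],[0,0,0]])

```text
time: 4.0
tool_pos: [496.7, 114.6, 44.2]
tcp_rot: [-180.0, 0.0, -85.2]
ft_force: [-0.3, 0.2, 0.5]
finger_gap: 85.1
```

```bash
python3 snap.py w3
```

```text
4.0 [496.69523373 114.64283047  44.18102993] [-1.79955660e+02  1.59689592e-03 -8.51963751e+01] [-0.33771217  0.16542397  0.45051692] 85.11584029941477
```

View pics/w3.png

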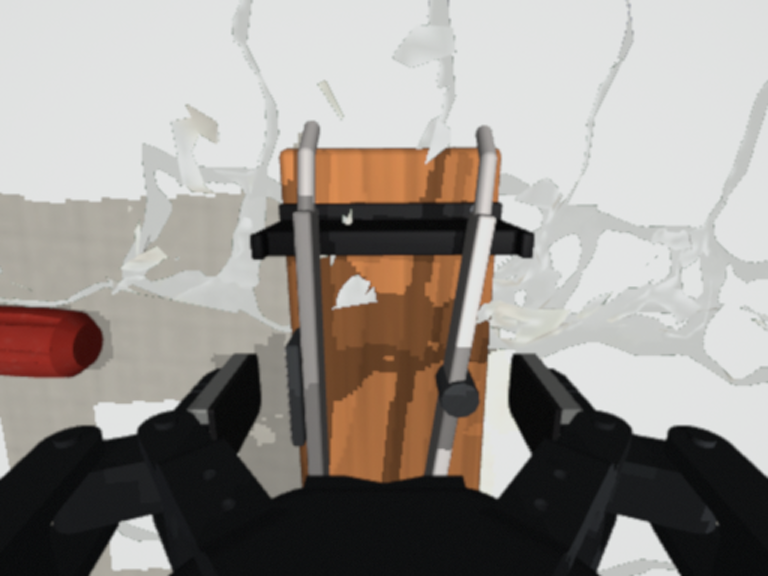

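```bash
python3 - <<'E'
from h import *
from bench import r
s=np.load("pics/w3.npz");K=s["K"];T=s["T"]
P=cast(K,T,[np.array([458,399])/1.5-.2,np.array([292,335])/1.5-.2,np.array([298,440])/1.5-.2],61);print(P)
print(cast(K,T,[np.array([250,380])/1.5,np.array([525,380])/1.5],40))
st=r.sense();print(st['tool_pos'],tool_T(st)[:3,:3].round(3))
d=s["depth"]; print(d[int(399/1.5)-2:int(399/1.5)+3,303:308])
E
```

```text
[[500.2186626   92.74210896  61.        ]
 [516.62432515 142.80842809  61.        ]
 [482.02918798 140.10310451  61.        ]]
[[489.54052787 161.2159672   40.        ]
 [497.60508857  65.02764254  40.        ]]
[497.16170466 114.68209352  44.76048843] [[ 0.084 -0.996  0.002]
 [-0.996 -0.084  0.   ]
 [-0.    -0.002 -1.   ]]
[[125.29403  124.92374  124.87335  125.74087  125.86206 ]
 [125.07528  124.86724  124.571236 126.10964  125.40542 ]
 [125.84799  126.067894 124.95795  124.360725 124.34736 ]
 [125.47246  124.5809   125.40664  125.25874  125.11341 ]
 [126.22252  125.57113  125.30233  125.19364  125.88516 ]]
```

Call:
send_rows(dp=[[1.5,0,2],[1.5,0,2],[1.5,0,2],[1.5,0,2]], rot=[[0,0,0],[0,0,0],[0,0,0],[0,0,0]], jaw=62, force=20)

```text
time: 4.55
tool_pos: [497.6, 114.6, 45.4]
tcp_rot: [-180.0, 0.0, -85.2]
ft_force: [0.1, -0.7, -0.2]
finger_gap: 61.6
```

```bash
python3 snap.py w4
```

```text
4.55 [497.55832388 114.57011801  45.38039881] [-1.79996155e+02  3.41246867e-04 -8.51983808e+01] [ 0.09083013 -0.6679437  -0.16220643] 61.620332274512776
```

View pics/w4.png

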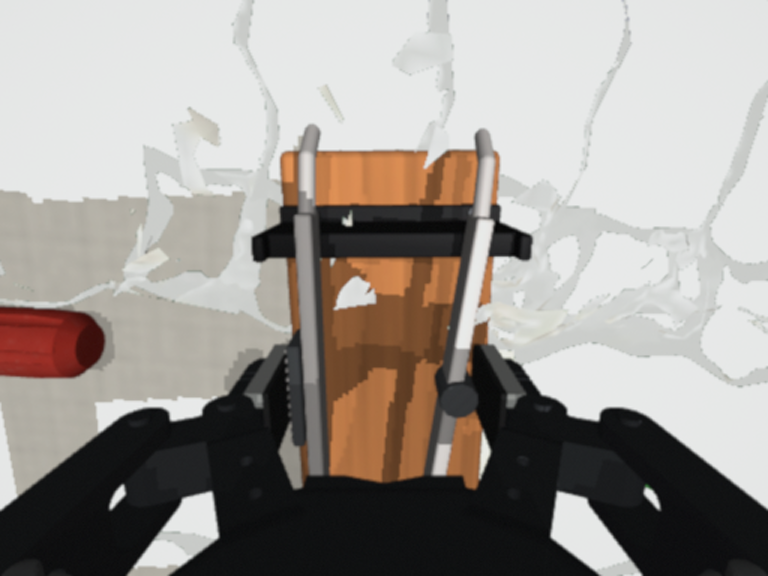

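Call:
send_rows(dp=[[0,0,1],[0,1,1],[0,2,1],[0,2,1]], rot=[[0,0,0],[0,0,0],[0,0,0],[0,0,0]], jaw=54)

```text
time: 5.1
tool_pos: [497.4, 116.6, 46.2]
tcp_rot: [180.0, 0.0, -85.2]
ft_force: [-0.5, 0.2, -0.4]
finger_gap: 54.1
```

Call:
send_rows(dp=[[0,1,0],[0,2,0],[0,3,0],[0,3,0]], rot=[[0,0,0],[0,0,0],[0,0,0],[0,0,0]], jaw=48)

```text
time: 5.6
tool_pos: [498.4, 119.2, 47.2]
tcp_rot: [-179.9, -0.0, -85.2]
ft_force: [-1.4, -2.5, 4.8]
finger_gap: 48.4
```

```bash
python3 snap.py w5
```

```text
5.6 [498.38921637 119.17713021  47.16031927] [-1.79913399e+02 -4.66914133e-02 -8.51952559e+01] [-1.35001648 -2.53671099  4.80489262] 48.39076714256497
```

View pics/w5.png

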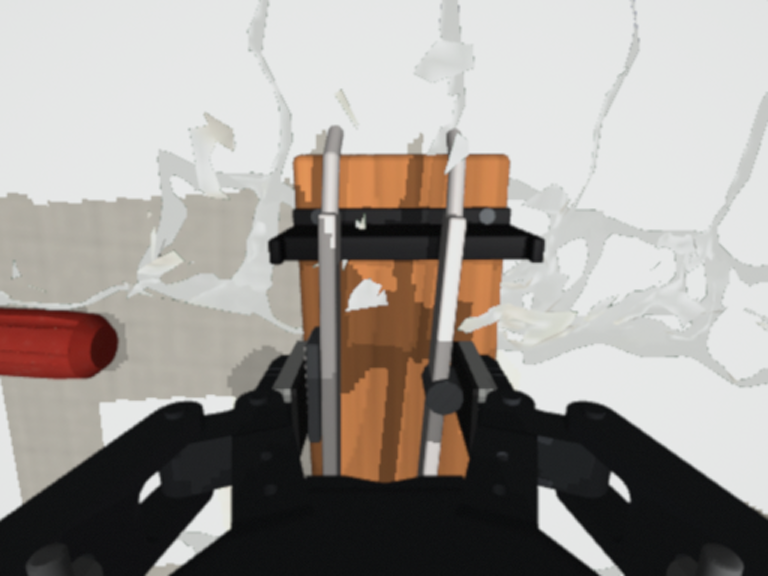

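Call:
send_rows(dp=[[0,0,2],[0,0,4],[0,0,8],[0,0,14],[0,0,20]], rot=[[0,0,0],[0,0,0],[0,0,0],[0,0,0],[0,0,0]])

```text
time: 6.28
tool_pos: [497.6, 119.6, 66.8]
tcp_rot: [-180.0, 0.0, -85.2]
ft_force: [1.2, -0.1, -1.0]
finger_gap: 48.1
```

```bash
python3 snap.py w6; python3 - <<'E'
from bench import vision
import cv2
s=vision.snapshot("scene")["pixels"][:,:,::-1]
cv2.imwrite("pics/sc6.png",cv2.resize(s[150:310,180:360],None,fx=4,fy=3.7,interpolation=cv2.INTER_CUBIC))
E
```

```text
6.275 [497.61793488 119.60465794  66.8025488 ] [-1.79990917e+02  2.17550544e-03 -8.51954575e+01] [ 1.15417864 -0.12396233 -0.97736474] 48.08428366421133
```

View pics/w6.png

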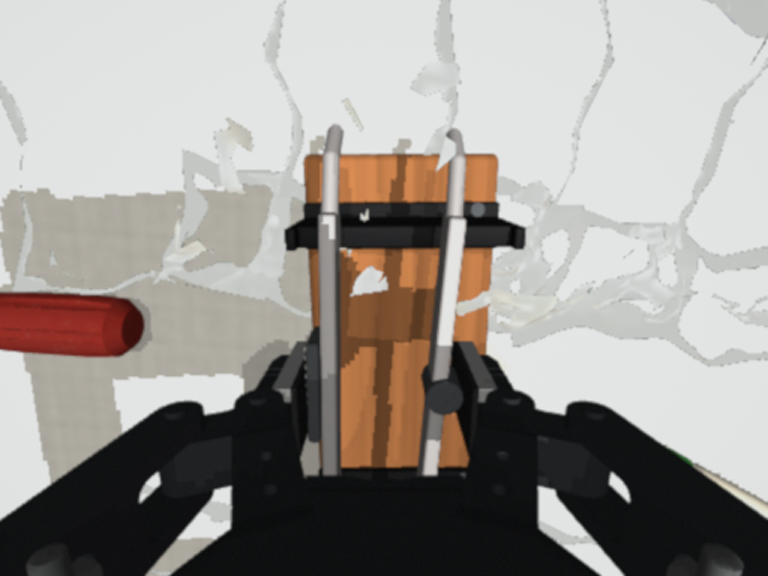

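View pics/sc6.png

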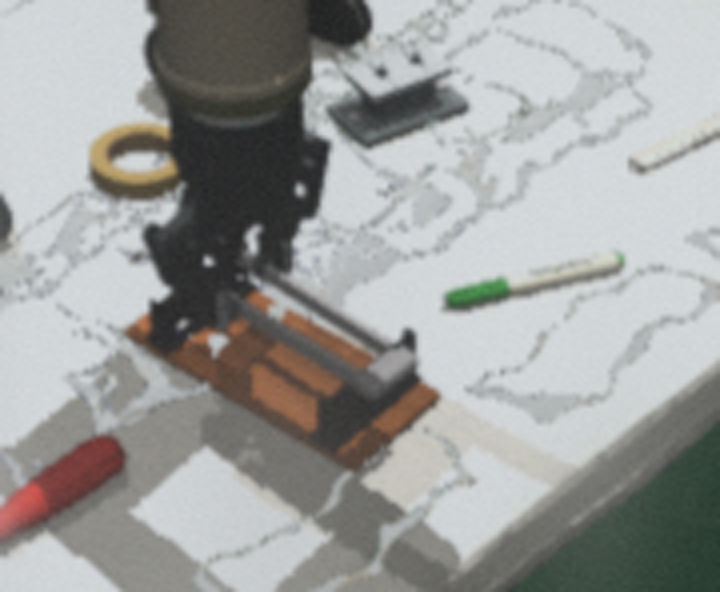

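Call:
send_rows(dp=[[0,0,8],[0,0,20],[0,0,32],[0,-10,40],[0,-25,43]], rot=[[0,0,0],[0,0,0],[0,0,0],[0,0,-0.01],[0,0,-0.03]])

```text
time: 7.0
tool_pos: [498.0, 93.9, 110.3]
tcp_rot: [-179.9, -0.0, -86.9]
ft_force: [0.5, -0.1, -1.4]
finger_gap: 48.3
```

Call:
send_rows(dp=[[4,-22,0],[8,-44,0],[12,-66,0],[17,-88,0],[22,-110,0]], rot=[[0,0,-0.03],[0,0,-0.06],[0,0,-0.09],[0,0,-0.12],[0,0,-0.15]])

```text
time: 7.62
tool_pos: [519.1, -17.3, 109.0]
tcp_rot: [180.0, -0.0, -95.7]
ft_force: [0.1, 0.5, -1.3]
finger_gap: 48.5
```

Call:
send_rows(dp=[[4,-22,0],[8,-44,0],[13,-66,0],[18,-88,0],[22,-104,0]], rot=[[0,0,-0.03],[0,0,-0.06],[0,0,-0.09],[0,0,-0.11],[0,0,-0.12]])

```text
time: 8.25
tool_pos: [541.5, -121.1, 109.2]
tcp_rot: [180.0, -0.0, -102.5]
ft_force: [0.1, 0.1, -0.6]
finger_gap: 48.5
```

Call:
send_rows(dp=[[0.5,-6,0],[0.5,-7,0],[0.5,-7,0]], rot=[[0,0,0],[0,0,0],[0,0,0]], jaw=46)

```text
time: 8.62
tool_pos: [541.9, -125.9, 109.2]
tcp_rot: [180.0, 0.0, -102.4]
ft_force: [0.1, 0.1, -1.3]
finger_gap: 46.0
```

```bash
python3 snap.py w7
```

```text
8.625 [ 541.9415256  -125.88586717  109.18911247] [ 1.79981987e+02  1.45293836e-02 -1.02352762e+02] [ 0.11904106  0.06149121 -1.3152774 ] 45.97580741316193
```

View pics/w7.png

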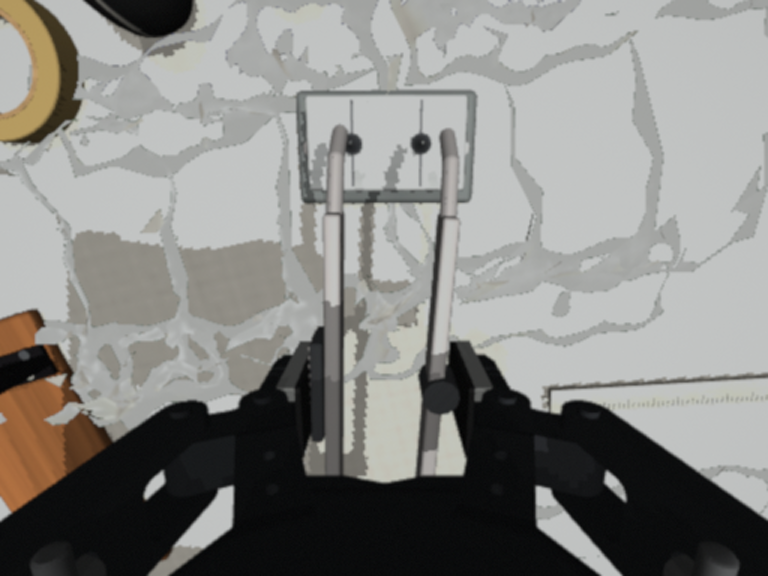

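```bash
python3 - <<'E'
import cv2,numpy as np
im=np.load("pics/w7.npz")["pixels"][:,:,::-1]
cv2.imwrite("pics/w7a.png",cv2.resize(im[55:150,195:320],None,fx=6,fy=6,interpolation=cv2.INTER_CUBIC))
E
```

```text
(no output)
```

View pics/w7a.png

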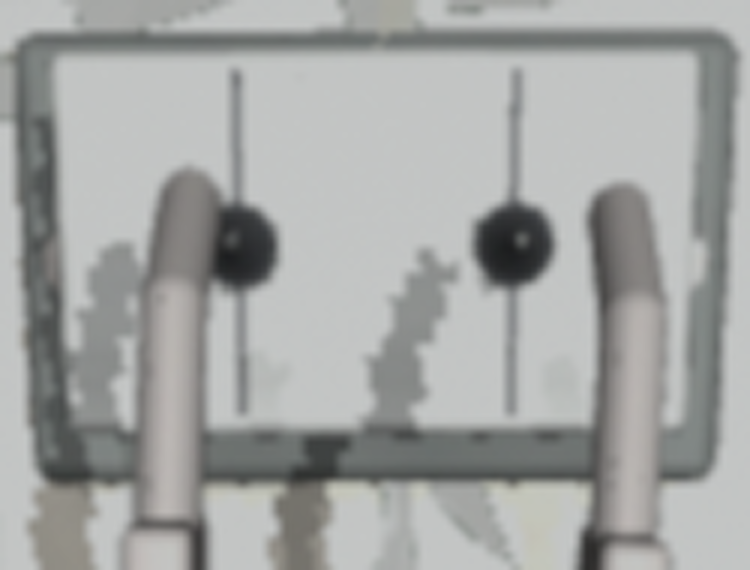

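```bash
python3 - <<'E'
from h import *
s=np.load("pics/w7.npz");K=s["K"];T=s["T"]
f=lambda x,y:(195+(x-2.5)/6,55+(y-2.5)/6)
a=np.radians(-12.4); R=np.array([[np.cos(a),np.sin(a)],[-np.sin(a),np.cos(a)]])
tcp=np.array([541.94,-125.89])
for z in (94.5,97):
    P=cast(K,T,[f(191,200),f(622,214)],z);print(z,P,(P[:,:2]-tcp)@R.T,np.linalg.norm(P[0]-P[1]))
A=cast(K,T,[f(236,238),f(519,240)],55);print("apex",A,(A[:,:2]-tcp)@R.T)
B=cast(K,T,[f(241,247),f(513,247)],44);print("base",B,(B[:,:2]-tcp)@R.T)
L=cast(K,T,[f(236,72),f(242,412),f(517,72),f(511,412)],44);print("lines",(L[:,:2]-tcp)@R.T)
leg=cast(K,T,[f(162,540),np.array([333,440])/1.5],120);print("leg",(leg[:,:2]-tcp)@R.T)
d=s["depth"]
for uv in [f(162,540),f(630,545),f(191,200),f(622,214),(222,280),(285,280)]:
    u,v=map(int,np.round(uv)); dd=np.median(d[v-1:v+2,u-1:u+2]); print(uv,dd,cast(K,T,[uv],0)*0+ (T@np.r_[(uv[0]-K[0,2])/K[0,0]*dd,(uv[1]-K[1,2])/K[1,1]*dd,dd,1])[:3])
E
```

```text
94.5 [[ 622.73004849 -129.1392071    94.5       ]
 [ 614.24028834 -162.86451881   94.5       ]] [[ 79.60312028  14.175067  ]
 [ 78.55342273 -20.58656146]] 34.77747371138692
97 [[ 622.46845255 -129.33824426   97.        ]
 [ 614.1265259  -162.47629189   97.        ]] [[ 79.39036708  13.92449902]
 [ 78.35894807 -20.2318198 ]] 34.17188816824981
apex [[ 622.28225171 -129.64198026   55.        ]
 [ 615.8235022  -158.16103996   55.        ]] [[ 79.27373273  13.5878646 ]
 [ 79.08970075 -15.65283211]]
base [[ 622.13269109 -129.30159025   44.        ]
 [ 615.73896657 -158.43683656   44.        ]] [[ 79.05456726  13.88819814]
 [ 79.06636041 -15.94034778]]
lines [[ 96.76535784  14.06914992]
 [ 61.47363103  14.12637868]
 [ 96.77551662 -15.95064786]
 [ 61.48730385 -16.12934516]]
leg [[ 55.10296127  14.26816083]
 [-16.85004832  16.40898775]]
(221.58333333333334, 144.58333333333331) 115.99395 [[ 598.90143952 -123.93837923  121.06335636]]
(299.5833333333333, 145.41666666666669) 117.04885 [[ 591.48971853 -155.632917    120.07243188]]
(226.41666666666666, 87.91666666666666) 128.10304 [[ 621.9575257  -129.72698664  101.88278631]]
(298.25, 90.25) 128.86569 [[ 613.92904309 -161.80235992  101.33980712]]
(222, 280) 133.42294 [[ 536.68021672 -108.29253382  120.81618562]]
(285, 280) 133.68666 [[ 530.07945921 -137.67295248  120.5656116 ]]
```

Call:
send_rows(dp=[[0,0,-8],[0,0,-16],[0,0,-24],[0,0,-30],[0,0,-30]], rot=[[0,0,0.015],[0,0,0.03],[0,0,0.03],[0,0,0.03],[0,0,0.03]], jaw=44.5)

```text
time: 9.3
tool_pos: [541.5, -126.3, 78.4]
tcp_rot: [179.9, 0.0, -100.7]
ft_force: [-0.3, -1.2, -0.8]
finger_gap: 44.7
```

```bash
python3 snap.py w8;  python3 - <<'E'
import cv2,numpy as np
im=np.load("pics/w8.npz")["pixels"][:,:,::-1]
cv2.imwrite("pics/w8a.png",cv2.resize(im[55:150,195:320],None,fx=6,fy=6,interpolation=cv2.INTER_CUBIC))
E
```

```text
9.3 [ 541.49307403 -126.25927817   78.4190709 ] [ 1.79914933e+02  1.00699701e-02 -1.00673522e+02] [-0.31071597 -1.18414287 -0.75556045] 44.6557160400927
```

View pics/w8a.png

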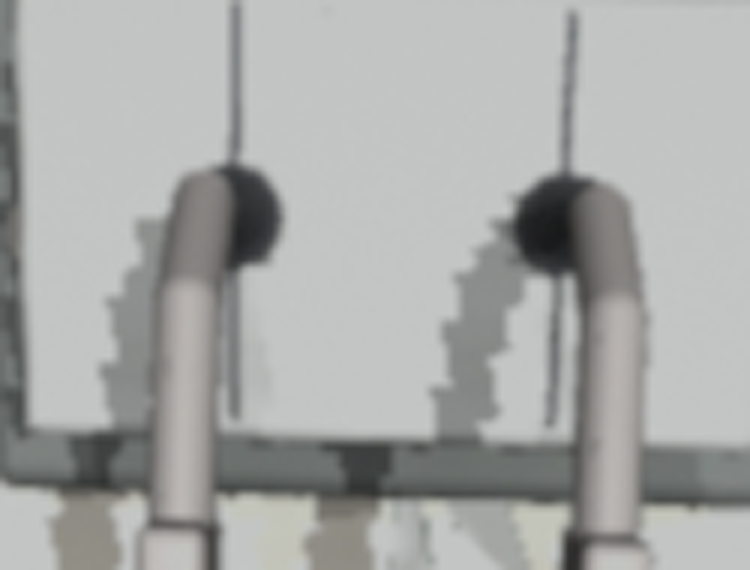

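```bash
cat > m.py <<'E'
from h import *
def rep(n,tl,tr,cl,cr,x0,y0,zt,zb=44):
    s=np.load(f"pics/{n}.npz");K=s["K"];T=s["T"]
    f=lambda p:(x0+(p[0]-2.5)/6,y0+(p[1]-2.5)/6)
    P=cast(K,T,[f(tl),f(tr)],zt); B=cast(K,T,[f(cl),f(cr)],zb)
    a=np.arctan2(*(B[0]-B[1])[:2][::1]); a=-a
    R=np.array([[np.cos(a),np.sin(a)],[-np.sin(a),np.cos(a)]]); c=B[:,:2].mean(0)
    print("gauge yaw",np.degrees(a),"centre",c,"cones",np.linalg.norm(B[0]-B[1]))
    print("zt",zt,"gap",np.linalg.norm(P[0]-P[1]),"tips rel gauge",((P[:,:2]-c)@R.T).round(2),"world err to cone",(B-P)[:,:2].round(2))
E
python3 - <<'E'
from m import *
for z in (65,68): rep("w8",(207,200),(602,212),(237,217),(557,225),195,55,z)
s=np.load("pics/w8.npz");K=s["K"];T=s["T"]
L=cast(K,T,[(195+(x-2.5)/6,55+(y-2.5)/6) for x,y in [(236,20),(235,415),(571,20),(549,420)]],44);print(L)
E
```

```text
gauge yaw -12.049287312553504 centre [ 619.01885349 -143.71863715] cones 29.406860574064495
zt 65 gap 31.56293362889564 tips rel gauge [[ -0.31  15.5 ]
 [ -0.47 -16.06]] world err to cone [[ 0.14 -0.84]
 [ 0.75  1.23]]
gauge yaw -12.049287312553504 centre [ 619.01885349 -143.71863715] cones 29.406860574064495
zt 68 gap 30.89714325638686 tips rel gauge [[ -0.56  15.22]
 [ -0.71 -15.68]] world err to cone [[ 0.44 -0.62]
 [ 0.9   0.8 ]]
[[ 638.31238767 -132.66851326   44.        ]
 [ 604.82918138 -125.50707935   44.        ]
 [ 632.76689911 -162.01305346   44.        ]
 [ 598.85937053 -154.63629945   44.        ]]
```

```bash
python3 - <<'E'
import cv2,numpy as np
im=np.load("pics/w8.npz")["pixels"][:,:,::-1]
cv2.imwrite("pics/w8b.png",cv2.resize(im[138:255,195:320],None,fx=6,fy=5,interpolation=cv2.INTER_CUBIC))
E
```

```text
(no output)
```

View pics/w8b.png

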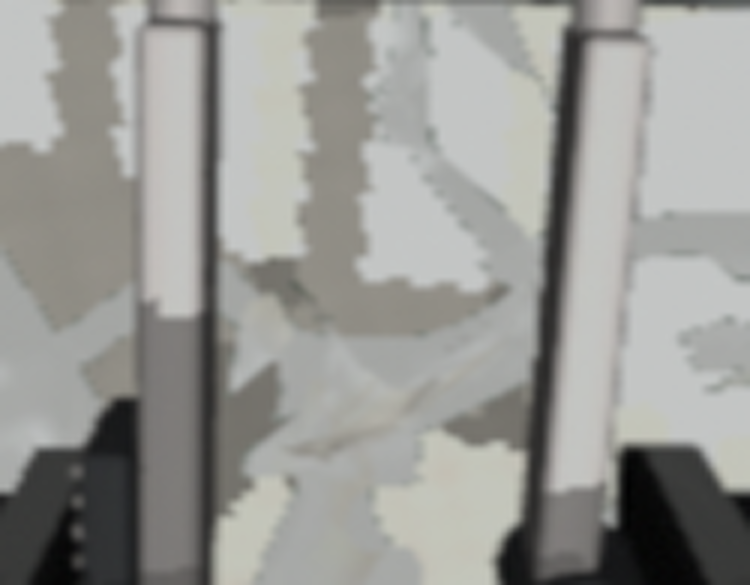

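```bash
python3 - <<'E'
from h import *
s=np.load("pics/w8.npz");K=s["K"];T=s["T"]
f=lambda x,y:(195+(x-2.5)/6,138+(y-2)/5)
P=cast(K,T,[f(176,30),f(171,570),f(616,45),f(570,565)],90)
a=np.degrees([np.arctan2(*(P[i]-P[i+1])[[1,0]]) for i in (0,2)]);print(P,a)
d=s["depth"];
for p in [(176,60),(171,500),(600,200)]:
    u,v=map(int,np.round(f(*p)));print(np.median(d[v-1:v+2,u-1:u+2]), T[2,3])
n=np.array([-np.sin(np.radians(a[0])),np.cos(np.radians(a[0]))]);print((P[0]-P[2])[:2]@n,(P[1]-P[3])[:2]@n)
E
```

```text
[[ 598.57916483 -123.64079084   90.        ]
 [ 550.23416938 -112.55786986   90.        ]
 [ 591.69929795 -153.40322847   90.        ]
 [ 545.02998052 -142.91173693   90.        ]] [-12.91175446 -12.66974364]
116.695274 207.22014134852267
127.21576 207.22014134852267
119.74096 207.22014134852267
30.54721235058716 30.749257320061385
```

Call:
send_rows(dp=[[0.2,-0.3,-2],[0.4,-0.6,-4],[0.4,-0.6,-5],[0.4,-0.6,-5],[0.4,-0.6,-5]], rot=[[0,0,0.005],[0,0,0.01],[0,0,0.01],[0,0,0.01],[0,0,0.01]], jaw=44.3)

```text
time: 9.98
tool_pos: [542.5, -127.1, 74.4]
tcp_rot: [-180.0, -0.0, -100.1]
ft_force: [-0.3, -0.2, -1.7]
finger_gap: 44.5
```

```bash
python3 snap.py w9;  python3 - <<'E'
import cv2,numpy as np
from bench import vision
im=np.load("pics/w9.npz")["pixels"][:,:,::-1]
cv2.imwrite("pics/w9a.png",cv2.resize(im[55:150,195:320],None,fx=6,fy=6,interpolation=cv2.INTER_CUBIC))
s=vision.snapshot("scene");np.savez("pics/sc9.npz",**s);s=s["pixels"][:,:,::-1]
cv2.imwrite("pics/sc9.png",cv2.resize(s[140:215,230:330],None,fx=8,fy=8,interpolation=cv2.INTER_CUBIC))
E
```

```text
9.975 [ 542.51338077 -127.0571662    74.35564728] [-1.79992811e+02 -1.30881081e-03 -1.00099505e+02] [-0.31580088 -0.17263415 -1.67145987] 44.52295571495031
```

View pics/w9a.png

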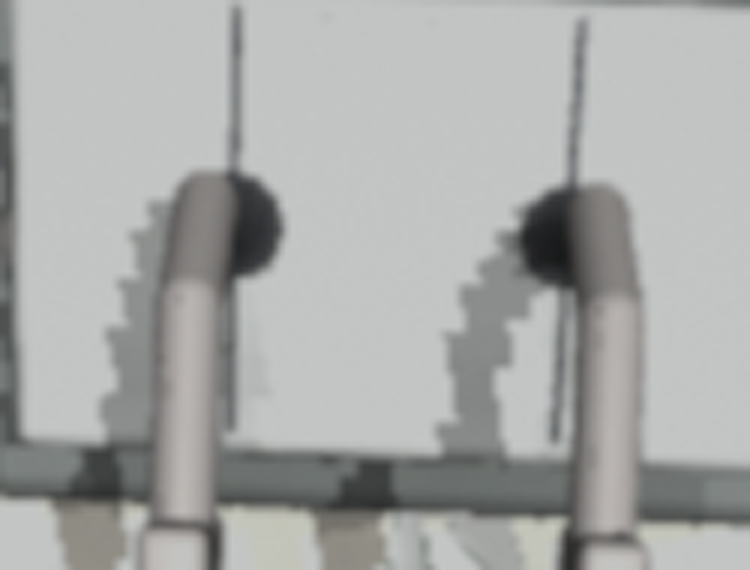

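View pics/sc9.png

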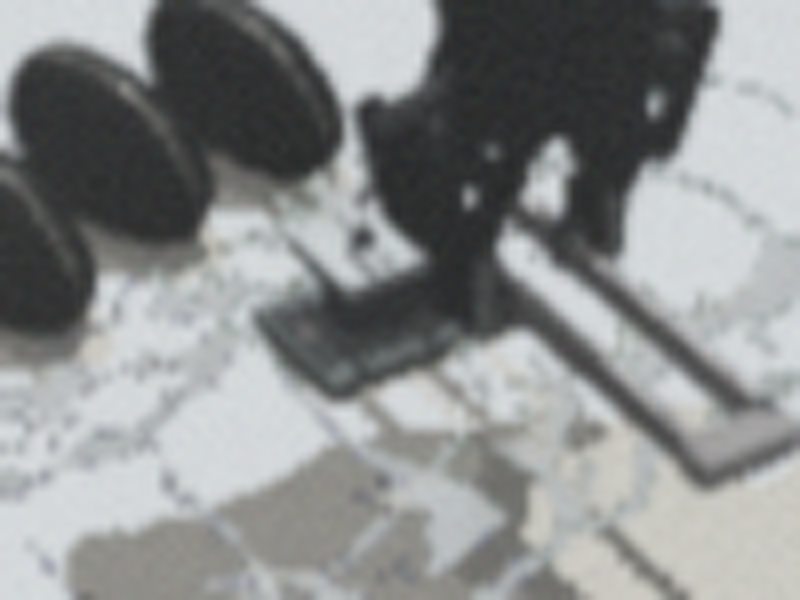

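```bash
python3 - <<'E'
from m import *
for z in (60,63): rep("w9",(208,200),(599,212),(233,226),(571,238),195,55,z)
s=np.load("pics/w9.npz");K=s["K"];T=s["T"];d=s["depth"]
f=lambda x,y:(195+(x-2.5)/6,55+(y-2.5)/6)
L=cast(K,T,[f(*p) for p in [(237,20),(231,425),(582,30),(555,435)]],44);print(L)
print([np.degrees(np.arctan2(*(L[i]-L[i+1])[[1,0]])) for i in (0,2)])
for n,p in dict(tl=(208,200),tr=(599,212),legl=(183,545),legr=(605,550),table=(400,200),table2=(400,300)).items():
    uv=f(*p);u,v=map(int,np.round(uv)); dd=np.median(d[v-1:v+2,u-1:u+2]); print(n,dd,(T@np.r_[(uv[0]-K[0,2])/K[0,0]*dd,(uv[1]-K[1,2])/K[1,1]*dd,dd,1])[:3])
im=s["pixels"][:,:,::-1]
cv2.imwrite("pics/w9b.png",cv2.resize(im[138:255,195:320],None,fx=6,fy=5,interpolation=cv2.INTER_CUBIC))
E
```

```text
gauge yaw -12.044864694004819 centre [ 618.9870848  -143.92585395] cones 30.37337891208988
zt 60 gap 31.477601591419347 tips rel gauge [[  0.8   15.95]
 [  0.95 -15.52]] world err to cone [[-0.94 -0.58]
 [-0.85  0.53]]
gauge yaw -12.044864694004819 centre [ 618.9870848  -143.92585395] cones 30.37337891208988
zt 63 gap 30.818458340848615 tips rel gauge [[  0.55  15.68]
 [  0.7  -15.14]] world err to cone [[-0.64 -0.36]
 [-0.69  0.1 ]]
[[ 638.69407719 -132.75124161   44.        ]
 [ 605.14441294 -125.46685321   44.        ]
 [ 632.62617433 -162.18928434   44.        ]
 [ 598.98594022 -154.83487484   44.        ]]
[np.float64(-12.25006888417576), np.float64(-12.331948739375358)]
tl 128.21529 [ 622.4010446  -129.00371308   66.96087522]
tr 128.56758 [ 616.29548953 -158.34090482   66.82225257]
legl 116.40883 [ 598.72464771 -124.16799257   85.92409978]
legr 116.85061 [ 593.18645527 -153.00990604   85.56185515]
table 149.73344 [ 621.67816041 -144.19516585   44.07907386]
table2 151.46577 [ 613.25728938 -142.72518286   44.65534207]
```

View pics/w9b.png

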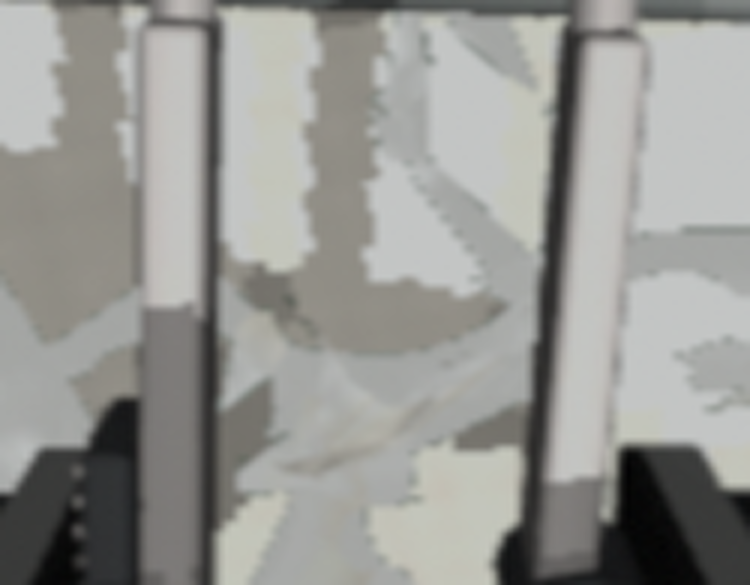

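```bash
python3 - <<'E'
from h import *
s=np.load("pics/w9.npz");K=s["K"];T=s["T"];d=s["depth"]
a=np.radians(-12.2);F=np.array([np.cos(a),np.sin(a)]);N=np.array([-np.sin(a),np.cos(a)])
for side,(y1,x1,y2,x2) in dict(L=(180,209,400,187),R=(190,598,400,609)).items():
  print(side)
  for y in range(80,125,2):
    yy=(y-55)*6+2.5; x=x1+(x2-x1)*(yy-y1)/(y2-y1); u=int(round(195+(x-2.5)/6))
    row=[]
    for uu in range(u-1,u+2):
      dd=d[y,uu]; P=(T@np.r_[(uu-K[0,2])/K[0,0]*dd,(y-K[1,2])/K[1,1]*dd,dd,1])[:3]
      row.append(P)
    P=np.median(row,0); q=P[:2]-np.array([619,-143.8]);print(y,u,P.round(1),"gauge xy",(q@F).round(1),(q@N).round(1))
E
```

```text
L
80 230 [ 628.5 -128.5   44.1] gauge xy 6.1 17.0
82 230 [ 627.4 -128.4   44.5] gauge xy 5.0 16.9
84 229 [ 624.5 -129.    63.6] gauge xy 2.2 15.7
86 229 [ 623.4 -129.    65.6] gauge xy 1.1 15.4
88 229 [ 622.4 -128.9   67. ] gauge xy 0.1 15.3
90 229 [ 621.4 -128.9   69. ] gauge xy -0.8 15.1
92 229 [ 620.5 -128.7   69.7] gauge xy -1.7 15.1
94 228 [ 619.5 -128.3   71.5] gauge xy -2.8 15.3
96 228 [ 618.6 -128.2   73.1] gauge xy -3.7 15.1
98 228 [ 617.7 -128.1   73.8] gauge xy -4.5 15.0
100 228 [ 616.9 -128.    74.6] gauge xy -5.4 15.0
102 228 [ 615.9 -128.    75.6] gauge xy -6.3 14.8
104 227 [ 615.2 -127.5   77.3] gauge xy -7.2 15.1
106 227 [ 614.4 -127.3   76.9] gauge xy -8.0 15.1
108 227 [ 613.6 -127.1   76.9] gauge xy -8.8 15.1
110 227 [ 612.7 -127.    77.2] gauge xy -9.7 15.1
112 227 [ 611.9 -127.    78.2] gauge xy -10.5 15.0
114 226 [ 611.2 -126.3   77.8] gauge xy -11.4 15.5
116 226 [ 610.4 -126.1   77.3] gauge xy -12.2 15.5
118 226 [ 609.5 -126.    77.7] gauge xy -13.0 15.4
120 226 [ 608.7 -125.9   78.8] gauge xy -13.9 15.3
122 226 [ 607.9 -125.7   78.1] gauge xy -14.7 15.4
124 225
[... 508 characters left out ...]
7.3   72.9] gauge xy -3.4 -14.5
100 295 [ 611.7 -156.8   74.7] gauge xy -4.4 -14.2
102 295 [ 610.9 -156.7   75.2] gauge xy -5.2 -14.3
104 295 [ 610.  -156.6   75.8] gauge xy -6.0 -14.4
106 295 [ 609.2 -156.5   76. ] gauge xy -6.9 -14.5
108 295 [ 608.4 -156.2   76.5] gauge xy -7.8 -14.4
110 295 [ 607.6 -156.    77.2] gauge xy -8.6 -14.3
112 296 [ 606.6 -156.4   76.4] gauge xy -9.4 -14.9
114 296 [ 605.8 -156.2   77.5] gauge xy -10.3 -14.9
116 296 [ 605.  -156.    77.5] gauge xy -11.1 -14.9
118 296 [ 604.2 -155.8   78.2] gauge xy -11.9 -14.9
120 296 [ 603.4 -155.7   77.9] gauge xy -12.8 -15.0
122 296 [ 602.5 -155.5   78.5] gauge xy -13.6 -15.0
124 296 [ 601.7 -155.4   78.9] gauge xy -14.4 -15.0
```

Call:
send_rows(dp=[[0,-0.2,-0.5],[0,-0.2,-1],[0,-0.2,-1.5],[0,-0.2,-1.5],[0,-0.2,-1.5]], rot=[[0,0,0],[0,0,0],[0,0,0],[0,0,0],[0,0,0]])

```text
time: 10.7
tool_pos: [542.5, -127.3, 72.8]
tcp_rot: [-180.0, -0.0, -100.1]
ft_force: [-0.6, 0.2, -0.4]
finger_gap: 44.2
```

Call:
send_rows(dp=[[0,0,0],[0,0,0],[0,0,0],[0,0,0]], rot=[[0,0,0],[0,0,0],[0,0,0],[0,0,0]])

```text
time: 11.2
tool_pos: [542.5, -127.2, 72.8]
tcp_rot: [-180.0, 0.0, -100.1]
ft_force: [0.1, -0.1, -0.5]
finger_gap: 44.3
```

```bash
python3 snap.py w10; python3 - <<'E'
from h import *
s=np.load("pics/w10.npz");K=s["K"];T=s["T"];d=s["depth"]
im=s["pixels"][:,:,::-1]
cv2.imwrite("pics/w10a.png",cv2.resize(im[55:150,195:320],None,fx=6,fy=6,interpolation=cv2.INTER_CUBIC))
a=np.radians(-12.2);F=np.array([np.cos(a),np.sin(a)]);N=np.array([-np.sin(a),np.cos(a)])
vv,uu=np.mgrid[60:200,200:315];dd=d[60:200,200:315]
X=np.stack([(uu-K[0,2])/K[0,0]*dd,(vv-K[1,2])/K[1,1]*dd,dd],-1)@T[:3,:3].T+T[:3,3]
q=X[...,:2]-np.array([619,-143.8]);gx=q@F;gy=q@N;z=X[...,2]
for nm,sg in (("L",1),("R",-1)):
    for lo,hi in ((-2,0),(0,1.5),(1.5,4)):
        m=(gx>lo)&(gx<hi)&(sg*gy>8)&(sg*gy<22)&(z>60.5)
        print(nm,lo,hi,m.sum(),"gy range",gy[m].min().round(1),gy[m].max().round(1),"mid",((np.percentile(gy[m],5)+np.percentile(gy[m],95))/2).round(2),"gxmax",gx[m].max().round(2),"zmin",z[m].min().round(1))
    m=(gx>-40)&(gx<-24)&(sg*gy>8)&(sg*gy<20)&(z>80);print("leg z",np.median(z[m]).round(2))
E
```

```text
11.2 [ 542.46810678 -127.23589261   72.78835309] [-1.79998961e+02  3.40983686e-06 -1.00093849e+02] [ 0.10137526 -0.07186686 -0.51898226] 44.256430786172224
L -2 0 44 gy range 13.3 18.1 mid 15.62 gxmax -0.04 zmin 62.9
L 0 1.5 32 gy range 13.5 18.2 mid 15.65 gxmax 1.46 zmin 60.9
L 1.5 4 19 gy range 14.0 17.3 mid 15.81 gxmax 2.7 zmin 60.8
leg z 84.33
R -2 0 46 gy range -17.2 -12.6 mid -14.95 gxmax -0.02 zmin 62.5
R 0 1.5 33 gy range -17.3 -12.7 mid -14.85 gxmax 1.5 zmin 61.5
R 1.5 4 18 gy range -17.1 -13.2 mid -15.11 gxmax 2.95 zmin 60.9
leg z 84.14
```

View pics/w10a.png

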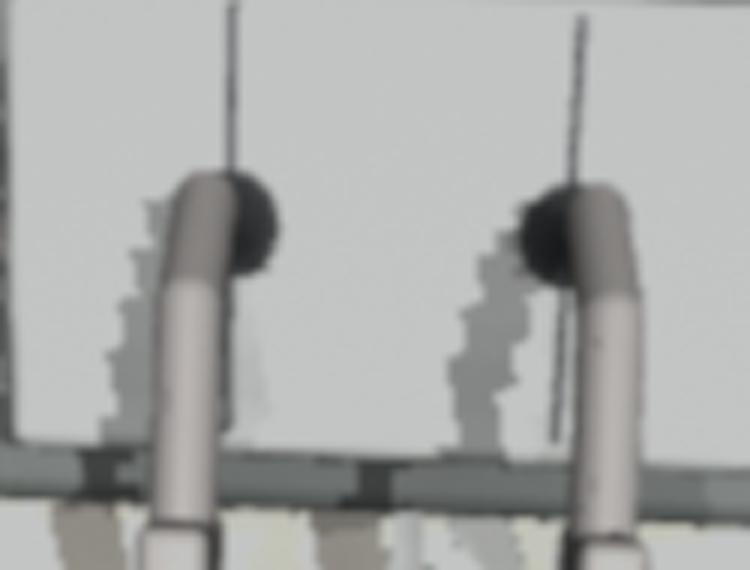

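```bash
python3 - <<'E'
from bench import r,job
s=r.sense();print(s['time'],s['tool_pos'],s['finger_gap'],s['ft_force'])
print(job.hand_in())
E
```

```text
11.25 [ 542.45681504 -127.22063622   72.78939469] 44.526762428423815 [ 0.08718757 -0.1324142  -1.26756357]
the job is handed in; nothing more can be done
None
```

I took the tweezers off the rest by both finger grips at the gripper's lowest force setting (20 N). I carried them to the gauge, lined them up with it, squeezed them to the 30 mm gap, and handed the job in at 11.25 s while still holding them there.

**Gap:** The last picture put the tips 30.5 mm apart. The pictures read about 1% large on the cones, so that is roughly 30.2 mm. The finger opening wavered between 44.2 and 44.5 mm over the last readings. By the width over the grips that means about 29.5–30 mm, so the two measures differ by up to about 1 mm.

**Position:** Each tip was within about 0.7 mm sideways and 0.3 mm fore-and-aft of its cone. The tip ends were about 2.7 mm above the points. That height comes from the leg height and the given tip drop, because the camera cannot see the underside of the tips.

**Force and contact:** The wrist force stayed below about 6 N in every reading I took and was near 1 N at the end, which gives no sign of pressing on the gauge. The force on each grip was not measured directly.

**Tweezers turned in the grip:** They had turned by about 1.7° in the grip, and I corrected this by turning the hand. I did not check the other things on the table one by one at the end, but the path stayed clear of them.

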